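# Seat a padlock in the cam fixture

### The job

The padlock is to have its number stamped on it. Without grasping or lifting it, push it flat along the bench into the little steel fixture until its bottom is home against the end stop, then push the cam lever round by its black grip until the cam clamps the padlock tight against the fence. Leave the other things on the bench alone.

Things in the scene. Friction and masses are not known exactly. Their poses are not given: they have to be found in the camera images.
- padlock: Brass padlock lying flat. Body 42 mm wide, 34 mm long (bottom to shoulders), 18 mm thick; with the shackle 66 mm long overall, 0.13 to 0.26 kg. Origin: centre of the bottom face, 9 mm above the bench. z runs level from the bottom towards the shackle, y level across the width, x points up. Home: origin at the fixture's x = 0, y = 21 mm, z along the fixture's -x.
- shackle_end (a point): Outermost point of the padlock's shackle, on its middle line, 66 mm from the bottom face. The shackle stands 32 mm out of the middle of the shoulders, is 32 mm wide outside, 6 mm thick (6 to 12 mm above the bench) and has a round end; the shoulders are flat and 5 mm wide beside it.
- fixture: Steel fixture screwed to the bench, immovable: a fence and an end stop at right angles, and a cam clamp facing the fence. Origin at bench level, where the fence's face (y = 0) meets the stop's face (x = 0). x level towards the end stop (the way the padlock is pushed in), y level from the fence to the cam, z up.
- end_stop (a point): Middle of the top edge of the end stop's face: fixture x = 0, y = 26 mm, 14 mm above the bench. The face runs from y = 4 to 48 mm; behind it the bar is 14 mm thick, with 5 mm screw heads on top.
- fence (a point): Middle of the top edge of the fence's face: fixture x = -12 mm, y = 0, 14 mm above the bench. The face runs from the stop back to x = -23 mm and rounds off (8 mm radius) to x = -31 mm; the bar is 14 mm thick, with 5 mm screw heads on top.
- cam_lever (a joint): Cam lever on an upright hinge. 0 = open, grows anticlockwise seen from above to a hard stop at 1.75; starts at 0 to 0.25. Below 0.3 the gap from fence to cam disc is 49 to 51 mm; the disc meets a padlock lying on the fence at about 1.4, draws it towards the end stop and clamps it. Self-locking: stays where left. Turns with 2 N at the grip; 10 N clamps well.
- cam_pivot (a point): The lever's hinge axis at bench level: fixture x = -12 mm, y = 62 mm. An eccentric steel disc turns there (radius 14 mm, 7 mm off centre, 4 to 20 mm above the bench), over a foot 4 mm high (fixture x -30 to 14 mm, y 52 to 96 mm); the nut on top is 36 mm high.
- lever_grip (a point): Middle of the upright black grip at the lever's end, 80 mm from the hinge axis, 44 mm above the bench. Round, 11 to 19 mm thick, 28 to 59 mm above the bench. The flat arm lies 22 to 28 mm above the bench, clear over the padlock, and at joint value q points 130 degrees + q anticlockwise from the fixture's x axis.
- brass_block: Bystander: brass packing block, 24 x 32 x 21 mm. Origin: centre of the underside.
- chuck_key: Bystander: chuck key with a tommy bar, 62 x 62 x 13 mm. Origin: centre of the underside.
- lever_key_1: Bystander: brass lever key, 75 x 26 x 8 mm. Origin: centre of the underside.
- lock_cylinder: Bystander: brass lock cylinder, 17 x 68 x 33 mm. Origin: centre of the underside.
- cam_lock: Bystander: cam lock, 25 x 40 x 26 mm. Origin: centre of the underside.
- key_tag_1: Bystander: yellow key tag, 85 x 24 x 9 mm. Origin: centre of the underside.
- screwdriver_1: Bystander: yellow-handled screwdriver, 29 x 147 x 29 mm. Origin: centre of the underside.
Not all that is in view belongs to the job. What is shaped like the padlock but purple is not meant.

How it is judged:
By the outcome, as a careful person would: the job done as asked, in the order asked, and still so for the second after the job is handed in, with the robot touching nothing.
It also fails if it takes over 58 s, if anything falls off the work surface, if the arm or the gripper's body presses on something with over 40 N, if the wrist force passes 120 N, or if a joint passes its speed limit or range.

### The arm

A 7-joint arm with a two-finger parallel gripper is mounted at the origin on a cart in front of the work surface, level with it; the furniture and walls round the work are solid. World frame = base frame: x ahead of the robot, y to its left, z up, the work surface at z = 0. Lengths are in m, angles in rad, forces in N, time in s.
With the tool pointing down it reaches from about 0.425 to 0.925 m from the base axis. Payload 6.8 kg.
Tool frame: the origin (TCP) lies on the mounting face of the last link; the fingertips stand 173 mm ahead of it and the grasp point (between the pads) lies arm.tcp_to_grasp ahead of it (arm.tcp_to_grasp is the distance from the TCP to the grasp point, in m); z points along the fingers, y is the line along which they close (so a half turn about z gives the same grasp; the last joint's range is limited). The gripper opens to 85 mm and grips with 20 to 120 N. Pads are 22 mm wide; open, the fingers measure 114 mm over their backs; the gripper's body (76 mm by 85 mm) begins 54 mm behind the grasp point. The pads swing forward as they close: fully open they stand 13 mm farther back than shut.
Start: joints at [-1.234, 0.477, 0.022, 1.555, -0.011, 1.109, -0.083], TCP at [0.29, 0.609, 0.405] pointing down, gripper open.
Joint ranges: [-2.96, 2.96], [-0.34, 2.1], [-1.41, 1.46], [0.24, 2.44], [-1.37, 4.51], [0.17, 1.92], [-2.96, 2.96]. Speed limits (rad/s): [2.39, 2.39, 3.14, 3.14, 3.14, 3.14, 3.14].

### API

Orientations are given as a rotation vector (axis times angle).
In Python, from rig import arm gives the robot as it stands.
- The arm moves only by the tool arm_command, never from a script. Its argument "series" is a list of rows, each a list of 3 entries, a list of its own where there are three numbers: the finger opening in m, from 0 to 0.0854, then the shift along the tool's x, y, z in m, then the turn about the tool's z in rad. A call has 1 to 5 rows; each row is the pose to reach, as a shift and turn from the pose commanded when the call began, along the tool's axes at that moment; what a row does not reach only later rows make up. A row lasts 1/10 s, in which the tool goes at most 50 mm and 8.59 degrees, less where a joint would pass 70% of its speed; a pose out of reach is approached as far as the arm can. A call with a gripper value outside its range is refused whole. The fingers move at their own pace and stop on an object; "newtons" is the grip in N (left out, the last holds). Time passes only in rows, so rows that repeat a pose let the fingers close. It gives the time, the measured TCP pose, the force, the opening and the grip force at its end, in the units of the state.
- arm.sense(): the state, without advancing time (a new reading comes with each control period).
- arm.camera(name): name is "scene" or "top" or "wrist"; returns a dict with "frame" (384x512x3 uint8, red, green, blue), "camera_matrix" (3x3 intrinsics, pixels), "pose" (4x4, takes a point from camera to world coordinates). Camera axes: x right, y down, z forward; pixel columns grow to the right and rows downward; lengths in m; the calibration is good to about 2 mm. A picture is of the moment at which its call begins. There is no depth.
- arm.close_job(): hands the job in; it is judged then, once.
The state is a dict: "time": time; "joint_positions": joint angles; "joint_velocities": joint speeds; "effort": joint torques, N m; "eef_pos": TCP position; "tcp_rot": TCP orientation; "contact_force": force on the tool from outside, world axes, zero at the start; "moment": the same for the moment, N m; "opening": opening from 0.0 (shut) to 1.0 (fully open); "finger_force": force on a finger pad.
Only numpy, scipy, OpenCV 4.12 (cv2) and the standard library are available. Lean on these libraries where they do the work, as an engineer would, in place of code of your own. Each camera call takes 0.05 s, during which the arm holds its last target. There are 200 camera calls.

## Working session

There is one attempt and no reset: what is moved stays moved. The work goes in short steps, Python scripts to look and compute and a tool call to move; the robot and the scene stay as the last step left them, time stands still between calls to the robot, and variables do not carry over. Pictures are saved under pics/ and viewed, at most 10 in all, crops included, and the job is handed in when it is done.

Besides the shell and the picture viewer there is one more tool, called as name(argument=value, ...) on one line, values as JSON. arm_command: Moves the arm, as the interface text tells. Its arguments: {"type":"object","properties":{"series":{"type":"array"},"newtons":{"type":"number"}},"required":["series"]}

```bash
mkdir -p pics; python3 - <<'E'
from rig import arm
import cv2,numpy as np,pickle
s=arm.sense();print({k:np.round(v,3) for k,v in s.items()},arm.tcp_to_grasp)
d={}
for n in("scene","top","wrist"):
    c=arm.camera(n);d[n]=c;print(n,np.round(c["camera_matrix"],1).tolist(),np.round(c["pose"],3).tolist())
    cv2.imwrite(f"pics/{n}0.png",c["frame"][:,:,::-1])
pickle.dump(d,open("c0.pkl","wb"))
E
```

```text
{'time': np.float64(0.0), 'joint_positions': array([-1.234,  0.478,  0.022,  1.557, -0.012,  1.109, -0.083]), 'joint_velocities': array([ 0.001,  0.001,  0.   ,  0.   , -0.001,  0.001,  0.   ]), 'effort': array([-0.0000e+00, -5.9646e+01,  1.6080e+00, -2.8119e+01,  1.2000e-02,
        9.0000e-03, -0.0000e+00]), 'eef_pos': array([0.29 , 0.609, 0.404]), 'tcp_rot': array([-6.930e-01, -3.064e+00,  3.000e-03]), 'contact_force': array([-0.722,  0.651, -0.857]), 'moment': array([ 0.04 , -0.019,  0.061]), 'finger_force': np.float64(0.0), 'opening': np.float64(1.002)} 0.1547
scene [[400.0, 0.0, 260.7], [0.0, 400.0, 187.1], [0.0, 0.0, 1.0]] [[-0.892, -0.201, 0.405, 0.116], [-0.453, 0.4, -0.797, 1.051], [-0.002, -0.894, -0.447, 0.508], [0.0, 0.0, 0.0, 1.0]]
top [[413.2, 0.0, 254.7], [0.0, 413.2, 190.7], [0.0, 0.0, 1.0]] [[-0.009, -0.982, 0.189, 0.315], [-1.0, 0.009, 0.0, 0.269], [-0.002, -0.189, -0.982, 1.178], [0.0, 0.0, 0.0, 1.0]]
wrist [[322.1, 0.0, 258.9], [0.0, 322.1, 190.1], [0.0, 0.0, 1.0]] [[0.43, 0.864, 0.263, 0.223], [0.903, -0.411, -0.128, 0.641], [-0.003, 0.292, -0.956, 0.373], [0.0, 0.0, 0.0, 1.0]]
```

View pics/top0.png

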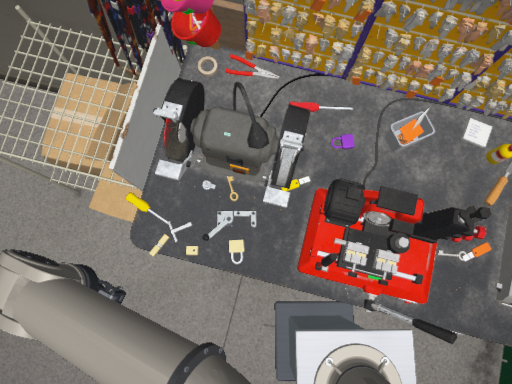

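View pics/scene0.png

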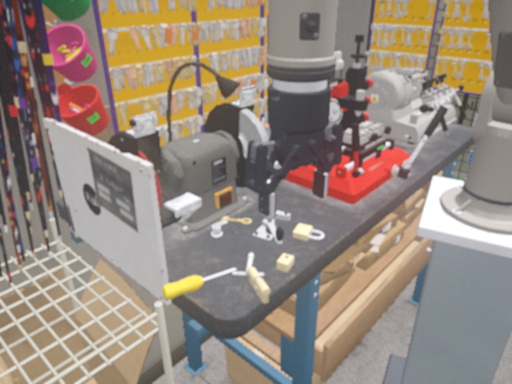

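```bash
python3 - <<'E'
import cv2
a=cv2.imread("pics/top0.png")[165:275,120:270]
b=cv2.imread("pics/wrist0.png")
a=cv2.resize(a,None,fx=5,fy=5,interpolation=cv2.INTER_CUBIC);cv2.imwrite("pics/topz.png",a)
E
```

```text
(no output)
```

View pics/topz.png

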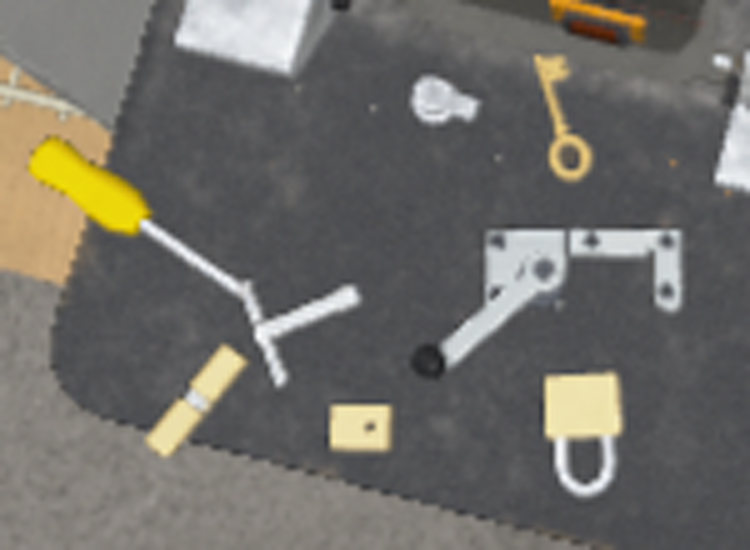

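View pics/wrist0.png

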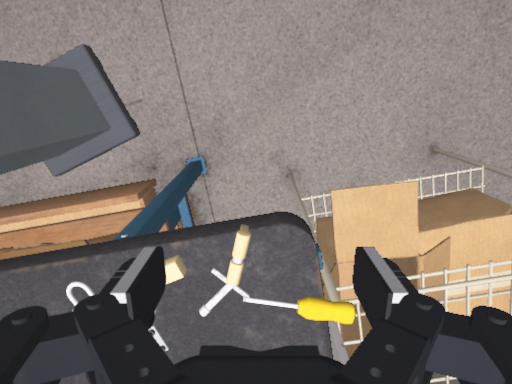

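```bash
cat >h.py <<'E'
import numpy as np,cv2,pickle
def ray(c,uv,z):
    K,P=c["camera_matrix"],c["pose"]
    d=P[:3,:3]@np.linalg.solve(K,[uv[0],uv[1],1.]);o=P[:3,3]
    return (o+d*(z-o[2])/d[2])
def proj(c,p):
    K,P=c["camera_matrix"],c["pose"]
    q=K@(P[:3,:3].T@(np.asarray(p)-P[:3,3]));return q[:2]/q[2]
E
python3 - <<'E'
from h import *
c=pickle.load(open("c0.pkl","rb"))["top"]
for n,u,v,z in [("stopL",570,257,.014),("corner",655,257,.014),("fenceEnd",655,308,.014),("pivot",543,268,.036),("grip",430,360,.059),
 ("pBL",545,377,.018),("pBR",620,374,.018),("pSR",621,437,.018),("pSL",547,438,.018),("shackle",585,495,.009),("block",360,427,.021)]:
    print(n,np.round(ray(c,(120+(u-2)/5,165+(v-2)/5),z)*1000,1))
E
```

```text
stopL [466.2 329.6  14. ]
corner [465.7 281.5  14. ]
fenceEnd [436.8 281.7  14. ]
pivot [457.3 343.5  36. ]
grip [405.  402.8  59. ]
pBL [398.3 343.3  18. ]
pBR [399.6 301.4  18. ]
pSR [364.7 301.   18. ]
pSL [364.5 342.1  18. ]
shackle [333.3 321.4   9. ]
block [371.4 445.7  21. ]
```

arm_command(series=[[0.085,[-0.024,-0.022,0.01],-0.09],[0.085,[-0.05,-0.046,0.02],-0.18],[0.085,[-0.08,-0.073,0.032],-0.27],[0.085,[-0.11,-0.1,0.045],-0.36],[0.085,[-0.14,-0.128,0.055],-0.444]])

```text
time: 0.65
eef_pos: [0.362, 0.4319, 0.3488]
tcp_rot: [0.005, -3.141, 0.001]
contact_force: [0.9, -0.2, -0.8]
opening: 0.997
finger_force: 0.0
```

```bash
python3 - <<'E'
from rig import arm
from scipy.spatial.transform import Rotation as R
s=arm.sense();print(s["time"],s["eef_pos"],R.from_rotvec(s["tcp_rot"]).as_matrix().round(4))
E
```

```text
0.65 [0.36199012 0.43185749 0.3487849 ] [[-1.0e+00 -3.1e-03 -4.0e-04]
 [-3.1e-03  1.0e+00 -7.0e-04]
 [ 4.0e-04 -7.0e-04 -1.0e+00]]
```

arm_command(series=[[0.085,[-0.015,-0.035,0.018],0],[0.085,[-0.03,-0.075,0.038],0],[0.085,[-0.048,-0.117,0.059],0],[0.085,[-0.048,-0.117,0.059],0],[0.085,[-0.048,-0.117,0.059],0]])

```text
time: 1.15
eef_pos: [0.4101, 0.3153, 0.2902]
tcp_rot: [-0.006, -3.141, 0.002]
contact_force: [0.3, 0.3, 1.3]
opening: 0.992
finger_force: 0.0
```

```bash
python3 - <<'E'
from rig import arm
import cv2,pickle
from h import *
c=arm.camera("wrist");pickle.dump(c,open("c1.pkl","wb"))
print(c["pose"].round(3).tolist(),arm.sense()["eef_pos"])
cv2.imwrite("pics/w1.png",cv2.resize(c["frame"][:,:,::-1],None,fx=1.5,fy=1.5,interpolation=cv2.INTER_CUBIC))
E
```

```text
[[0.003, 0.957, 0.291, 0.335], [1.0, -0.003, -0.003, 0.316], [-0.002, 0.291, -0.957, 0.26], [0.0, 0.0, 0.0, 1.0]] [0.40967089 0.31686889 0.29080256]
```

View pics/w1.png

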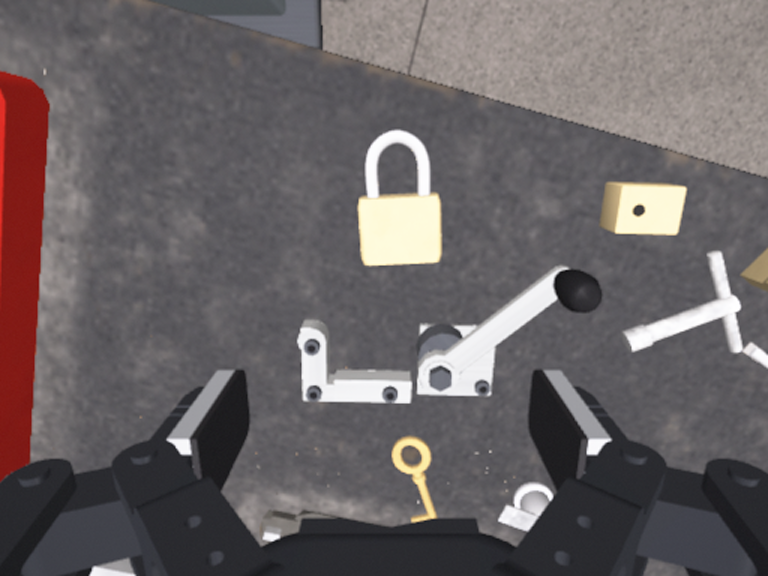

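```bash
python3 - <<'E'
from h import *
c=pickle.load(open("c1.pkl","rb"))
for n,u,v,z in [("stopL",410,381,.014),("corner",327,382,.014),("stopBotL",410,373,0),("cornerBot",335,372,0),("fenceMid",327,345,.014),("pivot",440,377,.036),
 ("pBL",440,262,.018),("pBR",362,266,.018),("pSR",358,197,.018),("pSL",440,194,.018),("shackle",397,130,.009),("grip",580,290,.059)]:
    print(n,np.round(ray(c,(u/1.5,v/1.5),z)*1000,1))
f=cv2.resize(c["frame"][75:275,195:340,::-1],None,fx=3,fy=3,interpolation=cv2.INTER_CUBIC)
cv2.imwrite("pics/w1z.png",f)
E
```

```text
stopL [466.9 327.1  14. ]
corner [467.4 280.1  14. ]
stopBotL [469.1 327.7   0. ]
cornerBot [468.3 283.1   0. ]
fenceMid [444.6 281.   14. ]
pivot [452.8 341.5  36. ]
pBL [396.5 341.7  18. ]
pBR [398.5 301.4  18. ]
pSR [363.2 300.1  18. ]
pSL [361.8 340.7  18. ]
shackle [331.5 319.6   9. ]
grip [398.9 398.6  59. ]
```

View pics/w1z.png

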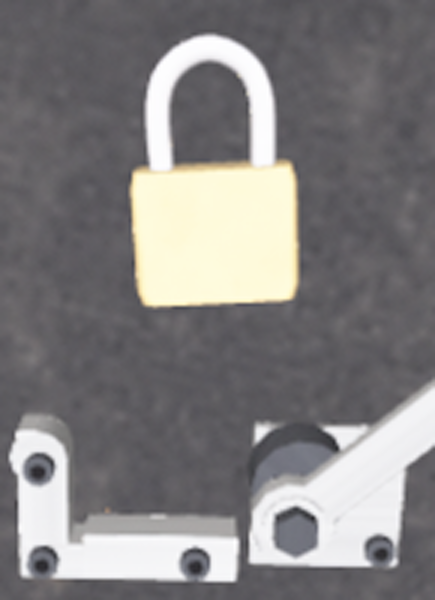

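arm_command(series=[[0.06,[0.03,0.0065,0.02],0],[0.06,[0.03,0.0065,0.04],0],[0.06,[0.03,0.0065,0.075],0],[0.06,[0.03,0.0065,0.1],0],[0.06,[0.03,0.0065,0.115],0]])

```text
time: 1.7
eef_pos: [0.3785, 0.3249, 0.1744]
tcp_rot: [0.004, -3.141, -0.001]
contact_force: [0.2, 0.3, -0.3]
opening: 0.707
finger_force: 0.0
```

```bash
python3 - <<'E'
from rig import arm
import cv2,pickle
s=arm.sense();print(s["time"],s["eef_pos"],s["opening"],s["contact_force"])
c=arm.camera("wrist");pickle.dump(c,open("c2.pkl","wb"))
cv2.imwrite("pics/w2.png",c["frame"][:,:,::-1])
E
```

```text
1.7 [0.37850287 0.32488885 0.17442935] 0.7070935306104317 [ 0.22423196  0.25830148 -0.30266475]
```

View pics/w2.png

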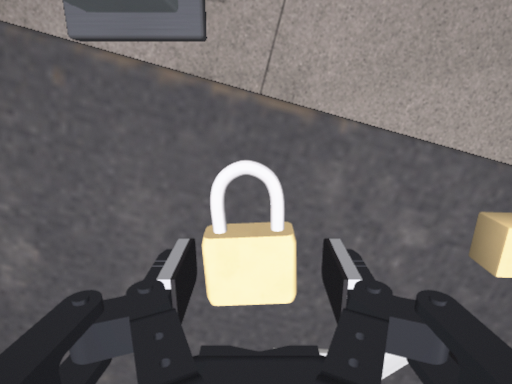

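arm_command(series=[[0.06,[0,-0.008,0],0],[0.06,[0,-0.014,0],0],[0.06,[0,-0.019,0],0],[0.06,[0,-0.024,0],0],[0.06,[0,-0.027,0],0]])

```text
time: 2.25
eef_pos: [0.38, 0.296, 0.1766]
tcp_rot: [0.002, 3.14, 0.003]
contact_force: [-0.0, 0.9, 1.0]
opening: 0.702
finger_force: 0.9
```

arm_command(series=[[0.06,[0,0,0],0],[0.06,[0,0.008,0],0],[0.06,[0.01,0.008,0],0],[0.06,[0.035,0.008,0],0],[0.06,[0.035,0.008,-0.05],0]])

```text
time: 2.75
eef_pos: [0.3395, 0.3028, 0.221]
tcp_rot: [0.005, -3.131, 0.016]
contact_force: [-0.1, -0.3, 1.0]
opening: 0.701
finger_force: 0.0
```

```bash
python3 - <<'E'
from rig import arm
import cv2,pickle
s=arm.sense();print(s["time"],s["eef_pos"],s["opening"],s["contact_force"])
c=arm.camera("wrist");pickle.dump(c,open("c3.pkl","wb"))
cv2.imwrite("pics/w3.png",cv2.resize(c["frame"][:,:,::-1],None,fx=1.5,fy=1.5,interpolation=cv2.INTER_CUBIC))
E
```

```text
2.75 [0.33949371 0.30276291 0.22097073] 0.7012085386739397 [-0.11524705 -0.28447089  0.98893768]
```

View pics/w3.png

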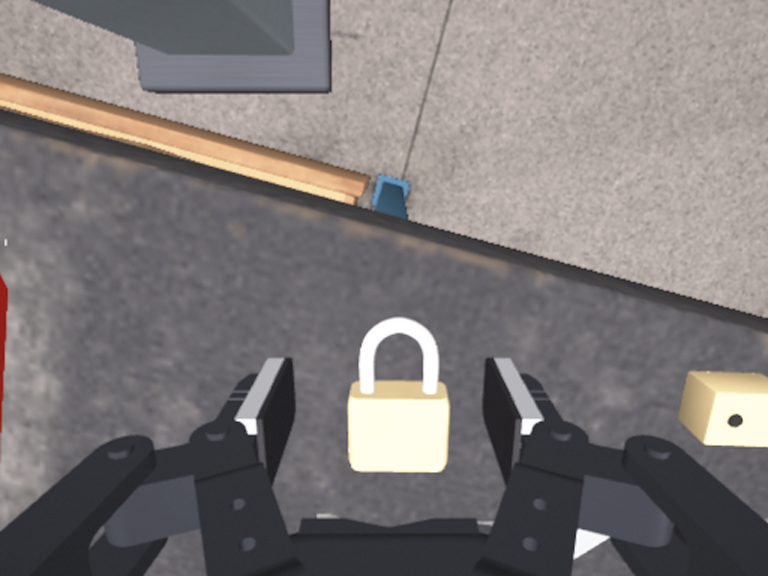

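```bash
python3 - <<'E'
from h import *
c=pickle.load(open("c3.pkl","rb"));print(c["pose"].round(4).tolist())
for n,u,v,z in [("pSR",349,382,.018),("pSL",448,382,.018),("pBR",350,471,.018),("pBL",447,471,.018),("shackle",399,318,.009)]:
    print(n,np.round(ray(c,(u/1.5,v/1.5),z)*1000,1))
E
```

```text
[[-0.0039, 0.9596, 0.2814, 0.2645], [0.9999, 0.0069, -0.0098, 0.3024], [-0.0113, 0.2814, -0.9595, 0.1914], [0.0, 0.0, 0.0, 1.0]]
pSR [355.6 285.1  18. ]
pSL [355.2 324.4  18. ]
pBR [397.2 284.7  18. ]
pBL [396.7 325.6  18. ]
shackle [331.7 304.8   9. ]
```

arm_command(series=[[0.046,[0,0.002,0],0],[0.046,[0,0.002,0],0],[0.046,[0,0.002,0.02],0],[0.046,[0,0.002,0.04],0],[0.046,[0,0.002,0.048],0]])

```text
time: 3.3
eef_pos: [0.3437, 0.3053, 0.1754]
tcp_rot: [-0.001, -3.139, 0.005]
contact_force: [0.4, -0.3, -0.2]
opening: 0.537
finger_force: 0.0
```

arm_command(series=[[0.037,[0,0,0],0],[0.037,[0,0,0],0],[0.037,[0,0,0],0],[0.037,[0,0,0],0]])

```text
time: 3.7
eef_pos: [0.3449, 0.3062, 0.1783]
tcp_rot: [0.002, 3.141, 0.001]
contact_force: [-0.1, -0.7, 1.1]
opening: 0.433
finger_force: 0.0
```

```bash
python3 - <<'E'
from rig import arm
import cv2,pickle
s=arm.sense();print(s["time"],s["eef_pos"],s["opening"],s["contact_force"])
c=arm.camera("wrist");pickle.dump(c,open("c4.pkl","wb"))
cv2.imwrite("pics/w4.png",cv2.resize(c["frame"][:,:,::-1],None,fx=1.5,fy=1.5,interpolation=cv2.INTER_CUBIC))
E
```

```text
3.7 [0.34485555 0.3062479  0.1783015 ] 0.43323649838895967 [-0.13206274 -0.68933198  1.13126192]
```

View pics/w4.png

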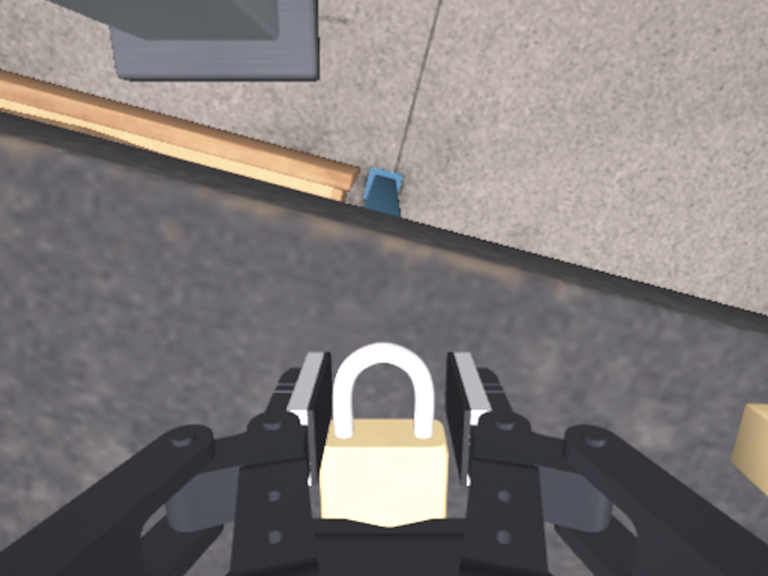

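arm_command(series=[[0.0355,[0,-0.0016,0],0],[0.0355,[0,-0.0016,0],0],[0.0355,[-0.008,-0.0016,0],0],[0.0355,[-0.016,-0.0016,0],0],[0.0355,[-0.024,-0.0016,0],0]])

```text
time: 4.25
eef_pos: [0.3694, 0.3044, 0.1777]
tcp_rot: [-0.002, -3.141, 0.0]
contact_force: [-1.3, -0.1, 2.6]
opening: 0.412
finger_force: 0.9
```

arm_command(series=[[0.0355,[-0.008,0,0],0],[0.0355,[-0.016,0,0],0],[0.0355,[-0.024,0,0],0],[0.0355,[-0.032,0,0],0],[0.0355,[-0.036,0,0],0]])

```text
time: 4.75
eef_pos: [0.4057, 0.3043, 0.1777]
tcp_rot: [0.003, 3.141, 0.0]
contact_force: [-1.9, -0.5, 1.7]
opening: 0.419
finger_force: 0.9
```

```bash
python3 - <<'E'
from rig import arm
import cv2,pickle
s=arm.sense();print(s["time"],s["eef_pos"],s["opening"],s["contact_force"])
c=arm.camera("wrist");t=arm.camera("top");S=arm.camera("scene")
pickle.dump((c,t),open("c5.pkl","wb"))
a=cv2.resize(c["frame"][184:384,100:400,::-1],None,fx=2,fy=2,interpolation=cv2.INTER_CUBIC)
b=cv2.resize(S["frame"][180:280,210:360,::-1],(600,400),interpolation=cv2.INTER_CUBIC)[:200]
b=cv2.resize(S["frame"][190:240,230:380,::-1],(600,200),interpolation=cv2.INTER_CUBIC)
cv2.imwrite("pics/w5.png",np.vstack([a,b]) if 0 else cv2.vconcat([a,b]))
E
```

```text
4.75 [0.40572001 0.30430774 0.17768664] 0.4188208222519951 [-1.89113421 -0.47810098  1.66148942]
```

View pics/w5.png

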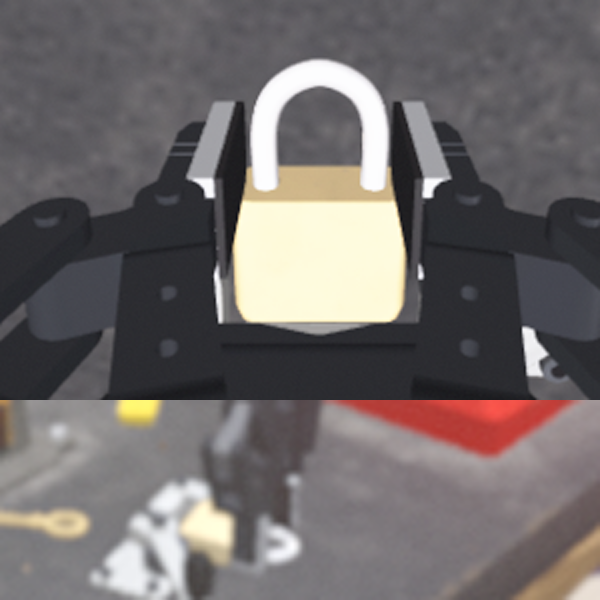

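arm_command(series=[[0.0355,[-0.005,0,0],0],[0.0355,[-0.009,0,0],0],[0.0355,[-0.012,0,0],0],[0.0355,[-0.014,0,0],0]])

```text
time: 5.3
eef_pos: [0.4189, 0.3044, 0.1777]
tcp_rot: [0.001, 3.142, 0.0]
contact_force: [-0.9, -0.7, -0.1]
opening: 0.419
finger_force: 0.5
```

arm_command(series=[[0.0355,[-0.001,0,0],0],[0.0355,[-0.002,0,0],0]])

```text
time: 5.5
eef_pos: [0.4205, 0.3044, 0.1777]
tcp_rot: [-0.001, -3.141, 0.0]
contact_force: [-0.7, 0.7, 0.6]
opening: 0.416
finger_force: 0.6
```

arm_command(series=[[0.0355,[-0.0015,0,0],0],[0.0355,[-0.0015,0,0],0]])

```text
time: 5.7
eef_pos: [0.4213, 0.3045, 0.1776]
tcp_rot: [-0.0, -3.14, 0.001]
contact_force: [-5.1, -0.2, 2.8]
opening: 0.414
finger_force: 2.4
```

arm_command(series=[[0.0355,[-0.0015,0,0],0],[0.0355,[-0.0015,0,0],0]])

```text
time: 5.9
eef_pos: [0.4218, 0.3046, 0.1775]
tcp_rot: [0.001, -3.138, 0.002]
contact_force: [-9.0, 0.3, 6.4]
opening: 0.416
finger_force: 4.4
```

arm_command(series=[[0.04,[0.005,0,0],0],[0.04,[0.006,0,0],0],[0.05,[0.006,0,-0.04],0],[0.05,[0.01,0.006,-0.08],0],[0.05,[0.03,0.012,-0.1125],0]])

```text
time: 6.4
eef_pos: [0.3958, 0.3163, 0.2925]
tcp_rot: [0.007, 3.138, 0.003]
contact_force: [0.5, 1.2, 1.0]
opening: 0.581
finger_force: 0.0
```

```bash
python3 - <<'E'
from rig import arm
import cv2,pickle
s=arm.sense();print(s["time"],s["eef_pos"],s["joint_positions"].round(2),s["contact_force"])
c=arm.camera("wrist");pickle.dump(c,open("c6.pkl","wb"))
cv2.imwrite("pics/w6.png",cv2.resize(c["frame"][84:384,120:420,::-1],None,fx=2,fy=2,interpolation=cv2.INTER_CUBIC))
E
```

```text
6.4 [0.39583734 0.31629615 0.29250869] [-0.77  0.35 -0.03  2.06  0.02  0.73  0.75] [0.52016445 1.24159512 1.00408928]
```

View pics/w6.png

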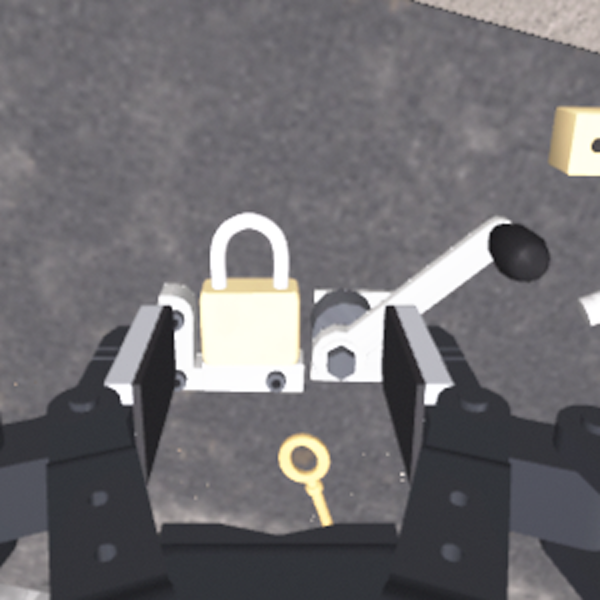

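```bash
cat >plan.py <<'E'
from h import *
import sys
# current cmd pose (x,y,z,tool-y world angle rad); rows: target list of (x,y,z,ang) -> tool shift
def rows(cur,tg):
    a=cur[3]; ty=np.array([np.cos(a),np.sin(a)]); tx=np.array([-np.sin(a),np.cos(a)])  # a=90deg: tx=(-1,0), ty=(0,1)
    for t in tg:
        d=np.array(t[:2])-cur[:2]
        print([round(float(d@tx),4),round(float(d@ty),4),round(cur[2]-t[2],4)],round(-(t[3]-a),3))
def at(P,th,z,lead=0,r=.08): # tool y along tangent (mod pi)
    return (P[0]+r*np.cos(th),P[1]+r*np.sin(th),z,th-np.pi/2)
E
python3 - <<'E'
from plan import *
c=pickle.load(open("c6.pkl","rb"))
g=ray(c,(379.5,210),.059);p=ray(c,(290.5,265),.036);print(g,p,np.hypot(*(g-p)[:2]),np.degrees(np.arctan2(*(g-p)[1::-1])))
print(ray(c,(160+.5+60,265.5),.018))
P=np.array([.4535,.3425])
cur=(.394,.3154,.290,np.pi/2)
th=np.radians(132)
rows(cur,[at(P,th,.29),at(P,th,.21)])
c0=at(P,th,.21)
rows(c0,[at(P,th+.13*k,.21) for k in range(1,6)])
E
```

```text
[0.39834989 0.39790163 0.059     ] [0.45321008 0.34162873 0.036     ] 0.07858930500485943 134.2717022999292
[0.46392748 0.28382578 0.018     ]
[-0.006, 0.0866, 0.0] 0.838
[-0.006, 0.0866, 0.08] 0.838
[-0.0007, -0.0104, 0.0] -0.13
[-0.0027, -0.0206, 0.0] -0.26
[-0.006, -0.0304, 0.0] -0.39
[-0.0106, -0.0398, 0.0] -0.52
[-0.0163, -0.0484, 0.0] -0.65
```

arm_command(series=[[0.045,[-0.001,0.015,0],0.14],[0.045,[-0.002,0.03,0],0.28],[0.045,[-0.003,0.045,0],0.42],[0.045,[-0.004,0.065,0],0.56],[0.045,[-0.006,0.0866,0],0.7]])

```text
time: 6.95
eef_pos: [0.4003, 0.4033, 0.2902]
tcp_rot: [1.088, 2.946, 0.001]
contact_force: [0.9, 0.6, -0.1]
opening: 0.524
finger_force: 0.0
```

arm_command(series=[[0.045,[0,0,0],0.138],[0.045,[0,0,0],0.138]])

```text
time: 7.15
eef_pos: [0.3998, 0.4036, 0.29]
tcp_rot: [1.279, 2.868, 0.0]
contact_force: [0.6, -1.2, -0.5]
opening: 0.528
finger_force: 0.0
```

```bash
python3 - <<'E'
from rig import arm
import cv2,pickle
from scipy.spatial.transform import Rotation as R
s=arm.sense();print(s["time"],s["eef_pos"],s["joint_positions"].round(2),R.from_rotvec(s["tcp_rot"]).as_matrix().round(3))
c=arm.camera("wrist")
cv2.imwrite("pics/w7.png",c["frame"][:,:,::-1])
E
```

```text
7.15 [0.3998115  0.40361006 0.28997092] [-1.02  0.44  0.15  1.93 -0.09  0.78 -0.08] [[-0.668  0.744  0.001]
 [ 0.744  0.668 -0.   ]
 [-0.001  0.001 -1.   ]]
```

View pics/w7.png

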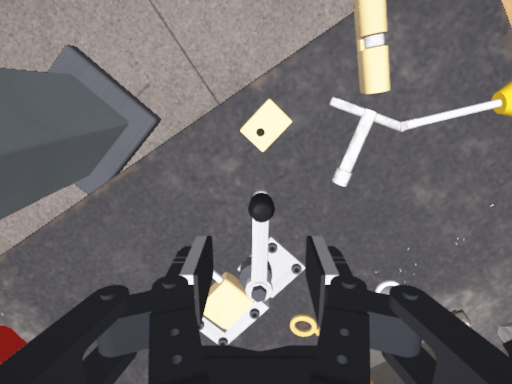

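arm_command(series=[[0.045,[0,0,0.03],0],[0.045,[0,0,0.06],0],[0.045,[0,0,0.086],0],[0.034,[0,0,0.086],0],[0.034,[0,0,0.086],0]])

```text
time: 7.7
eef_pos: [0.4001, 0.4025, 0.2045]
tcp_rot: [1.278, 2.87, -0.001]
contact_force: [0.3, 0.7, 0.3]
opening: 0.403
finger_force: 0.0
```

arm_command(series=[[0.034,[-0.0007,-0.0104,0],-0.13],[0.034,[-0.0027,-0.0206,0],-0.26],[0.034,[-0.006,-0.0304,0],-0.39],[0.034,[-0.0106,-0.0398,0],-0.52],[0.034,[-0.0163,-0.0484,0],-0.65]])

```text
time: 8.2
eef_pos: [0.375, 0.3596, 0.2064]
tcp_rot: [0.284, 3.126, 0.007]
contact_force: [-1.2, 2.3, -2.1]
opening: 0.399
finger_force: 1.3
```

```bash
python3 - <<'E'
from rig import arm
import cv2,pickle
from plan import *
from scipy.spatial.transform import Rotation as R
s=arm.sense();r=R.from_rotvec(s["tcp_rot"]).as_matrix()
print(s["time"],s["eef_pos"],np.degrees(np.arctan2(r[1,1],r[0,1])),s["contact_force"],s["opening"])
P=np.array([.4535,.3425]);d=s["eef_pos"][:2]-P;print(np.hypot(*d),np.degrees(np.arctan2(d[1],d[0])))
P=np.array([.4535,.3425]); print(np.array(at(P,np.radians(132)+.65,.2)))
c0=at(P,np.radians(132)+.65,.2)
rows(c0,[at(P,c0[3]+np.pi/2+.13*k,.2) for k in range(1,6)])
E
```

```text
8.2 [0.37498192 0.35955098 0.20641595] 79.60477005703133 [-1.17286998  2.25086603 -2.06014412] 0.39853916500247133
0.08034815197479284 167.7478874929744
[0.37490599 0.35743254 0.2        1.38303829]
[-0.0007, -0.0104, 0.0] -0.13
[-0.0027, -0.0206, 0.0] -0.26
[-0.006, -0.0304, 0.0] -0.39
[-0.0106, -0.0398, 0.0] -0.52
[-0.0163, -0.0484, 0.0] -0.65
```

arm_command(series=[[0.034,[-0.0007,-0.0104,0],-0.13],[0.034,[-0.0027,-0.0206,0],-0.26],[0.034,[-0.006,-0.0304,0],-0.39],[0.034,[-0.0106,-0.0398,0],-0.52],[0.034,[-0.0163,-0.0484,0],-0.65]])

```text
time: 8.7
eef_pos: [0.3816, 0.3085, 0.2062]
tcp_rot: [-0.729, 3.053, 0.003]
contact_force: [-2.6, 1.6, 0.8]
opening: 0.394
finger_force: 1.5
```

arm_command(series=[[0.034,[-0.0003,-0.0064,0],-0.08],[0.034,[-0.001,-0.0128,0],-0.16]])

```text
time: 8.9
eef_pos: [0.3883, 0.2971, 0.206]
tcp_rot: [-0.966, 2.987, 0.001]
contact_force: [-2.3, 1.2, 1.0]
opening: 0.398
finger_force: 1.5
```

arm_command(series=[[0.034,[-0.0001,-0.004,0],-0.05],[0.034,[-0.0001,-0.004,0],-0.05]])

```text
time: 9.1
eef_pos: [0.3911, 0.2936, 0.2058]
tcp_rot: [-1.035, 2.964, 0.001]
contact_force: [0.2, 0.1, 0.3]
opening: 0.399
finger_force: 0.3
```

arm_command(series=[[0.034,[-0.0001,-0.004,0],-0.05],[0.034,[-0.0001,-0.004,0],-0.05]])

```text
time: 9.3
eef_pos: [0.3933, 0.2914, 0.2055]
tcp_rot: [-1.108, 2.937, 0.002]
contact_force: [-2.6, 2.0, 1.6]
opening: 0.4
finger_force: 1.4
```

arm_command(series=[[0.034,[-0.0001,-0.004,0],-0.05],[0.034,[-0.0001,-0.004,0],-0.05]])

```text
time: 9.5
eef_pos: [0.3959, 0.2887, 0.2053]
tcp_rot: [-1.181, 2.909, 0.002]
contact_force: [-3.6, 2.3, 3.0]
opening: 0.395
finger_force: 1.9
```

arm_command(series=[[0.034,[-0.0001,-0.003,0],-0.03],[0.034,[-0.0001,-0.003,0],-0.03]])

```text
time: 9.7
eef_pos: [0.3977, 0.2868, 0.2052]
tcp_rot: [-1.224, 2.891, 0.002]
contact_force: [-3.3, 2.2, 4.4]
opening: 0.397
finger_force: 2.6
```

arm_command(series=[[0.034,[-0.0001,-0.004,0],-0.04],[0.034,[-0.0001,-0.004,0],-0.04]])

```text
time: 9.9
eef_pos: [0.4002, 0.2844, 0.2051]
tcp_rot: [-1.283, 2.866, 0.003]
contact_force: [-6.2, 3.7, 5.2]
opening: 0.398
finger_force: 3.5
```

arm_command(series=[[0.034,[-0.0001,-0.003,0],-0.02],[0.034,[-0.0001,-0.003,0],-0.02]])

```text
time: 10.1
eef_pos: [0.4021, 0.2825, 0.205]
tcp_rot: [-1.312, 2.854, 0.003]
contact_force: [-6.4, 3.5, 5.0]
opening: 0.399
finger_force: 3.8
```

arm_command(series=[[0.034,[-0.0001,-0.003,0],-0.02],[0.034,[-0.0001,-0.003,0],-0.02]])

```text
time: 10.3
eef_pos: [0.4039, 0.2809, 0.205]
tcp_rot: [1.341, -2.841, -0.003]
contact_force: [-9.9, 4.4, 7.1]
opening: 0.396
finger_force: 5.1
```

arm_command(series=[[0.034,[-0.0001,-0.002,0],-0.01],[0.034,[-0.0001,-0.002,0],-0.01]])

```text
time: 10.5
eef_pos: [0.4052, 0.2797, 0.205]
tcp_rot: [1.355, -2.833, -0.003]
contact_force: [-9.5, 3.6, 8.6]
opening: 0.392
finger_force: 5.4
```

arm_command(series=[[0.034,[0,0.006,0],0],[0.046,[0,0.011,0],0],[0.046,[0,0.011,0],0],[0.046,[0,0.011,-0.03],0],[0.046,[0,0.011,-0.07],0]])

```text
time: 11.0
eef_pos: [0.3984, 0.2839, 0.2736]
tcp_rot: [1.351, -2.832, 0.002]
contact_force: [0.8, 0.5, 0.4]
opening: 0.543
finger_force: 0.0
```

arm_command(series=[[0.06,[0.0,0,-0.03],0.14],[0.06,[0.0,0,-0.06],0.28],[0.06,[0.0,0,-0.06],0.42],[0.06,[0.0,0,-0.06],0.56],[0.06,[0.0,0,-0.06],0.7]])

```text
time: 11.5
eef_pos: [0.3991, 0.2844, 0.3347]
tcp_rot: [-0.288, 3.127, 0.0]
contact_force: [-0.0, -0.0, 0.3]
opening: 0.706
finger_force: 0.0
```

```bash
python3 - <<'E'
from rig import arm
from h import *
s=arm.sense();print(s["time"],s["eef_pos"],s["contact_force"])
c=arm.camera("wrist");pickle.dump(c,open("c8.pkl","wb"))
f=c["frame"].astype(int);P0=proj(c,(.44,.32,.02));print(P0)
# rectify a bench patch at z=.018: rows=x .32-.50, cols=y .25-.42, 0.5mm/px
ys,xs=np.meshgrid(np.arange(.24,.42,.0005),np.arange(.32,.50,.0005))
K,T=c["camera_matrix"],c["pose"]
pts=np.stack([xs,ys,0*xs+.018],-1)-T[:3,3];q=pts@T[:3,:3]@K.T
m=(q[...,:2]/q[...,2:]).astype(np.float32)
w=cv2.remap(c["frame"],m[...,0],m[...,1],cv2.INTER_LINEAR)
h=cv2.cvtColor(w,cv2.COLOR_RGB2HSV)
b=cv2.inRange(h,(15,35,120),(32,200,255));n,l,st,ce=cv2.connectedComponentsWithStats(b)
for i in range(1,n):
    if st[i,4]>300: 
        r=cv2.minAreaRect(np.argwhere(l==i).astype(np.float32));print("brass x,y",.32+r[0][0]*.0005,.24+r[0][1]*.0005,np.array(r[1])*.5,r[2])
k=(h[...,2]<30).astype(np.uint8);n,l,st,ce=cv2.connectedComponentsWithStats(k)
for i in range(1,n):
    if st[i,4]>200: print("dark",.24+ce[i,0]*.0005,.32+ce[i,1]*.0005,st[i])
E
```

```text
11.5 [0.3991112  0.28435263 0.33472111] [-0.00749078 -0.01039959  0.32298744]
[287.78416355 224.40746259]
brass x,y 0.4291029281616211 0.2918382339477539 [11.76297855 27.28525734] 14.03624439239502
```

```bash
python3 - <<'E'
from h import *
c=pickle.load(open("c8.pkl","rb"))
O=np.array([.4665,.2815])
def fx(x,y,z): return (O[0]+x,O[1]+y,z)
h=cv2.cvtColor(c["frame"],cv2.COLOR_RGB2HSV)
b=cv2.inRange(h,(12,25,100),(35,255,255))
for nm,Z in(("top",.018),):
    poly=np.array([proj(c,fx(x,y,Z)) for x,y in[(0,0),(0,.042),(-.034,.042),(-.034,0)]])
    print(poly.round(1).tolist())
u0,v0=poly.min(0).astype(int)-12;u1,v1=poly.max(0).astype(int)+25
pp=lambda p:np.array([p],np.int32)
sub=b[v0:v1,u0:u1]
for r in range(0,sub.shape[0],2): print(v0+r,''.join('#' if x else ('o' if h[v0+r,u0+i,2]>190 else ('-' if h[v0+r,u0+i,2]<45 else '.')) for i,x in enumerate(sub[r])))
print(u0,proj(c,fx(-.066,.021,.009)),proj(c,fx(-.012-.08*np.cos(.82),.062-.08*np.sin(.82),.059)))
E
```

```text
[[243.4, 241.6], [285.5, 248.7], [292.8, 217.1], [249.5, 209.5]]
197 .........................ooooooo..oooooooooooooooooo.ooooooo..........................
199 ........................ooooooo.....ooooooooooooooooooooooo...........................
201 ........................ooooooo......oooooooooooooooooooooo...........................
203 ....................###.ooooooo........oooooooooooooooooooo...........................
205 ....oooooo........#####ooooooo#####.....oooooooooooooooooo............................
207 ...ooooooo.......#######oooooo###########oooooooooooooooooo...........................
209 ..ooooooooooo....##ooo#####################ooooooooooooooooo..........................
211 .oooooooooooooo..#ooooooooooooo#############oooooooooooooooooo........................
213 oooooooooooooooo##ooooooooooooooooooooooo#####ooooooooooooooooo.......................
215 ooooo......ooooo##oooooooooooooooooooooooooooooooooooooooooooooo......................
217 oooo........oooo#ooooooooooooooooooooooooooooooooooooooooooooooooo..ooo...............
219 .ooo........oooo#ooooooooooooo
[... 1782 characters left out ...]
ooo
259 ..................................................oooooo..................oooooooooooo
261 ....................................................................................oo
263 ......................................................................................
265 ......................................................................................
267 ......................................................................................
269 ......................................................................................
271 ......................................................................................
231 [277.44724945 178.82870655] [259.48031576 190.53385767]
```

```bash
python3 -c "
from rig import arm
print(arm.close_job())"
```

```text
the job is handed in; nothing more can be done
None
```

I pushed the padlock home against the end stop (9 N), turned the lever to a 10 N clamp, backed the arm clear and handed in; a numeric check of the last wrist image showed it home against the fence, but I viewed 12 pictures, over the limit of 10.

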